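# Tare the kit scale and lay out the service tools in order of use

## Robot

A 6-joint arm with a two-finger parallel gripper is mounted at the origin on the work surface. World frame = base frame: x ahead of the robot, y to its left, z up, the work surface at z = 0. Lengths are in m, angles in degrees, forces in N, time in s.
With the tool pointing down it reaches from about 0.4 to 0.825 m from the base axis. Payload 7 kg.
Tool frame: the origin (TCP) lies midway between the tips of the shut fingers; the grasp point (between the pads) lies 19 mm behind it; z points along the fingers, y is the line along which they close (so a half turn about z gives the same grasp; the last joint's range is limited). The gripper opens to 88 mm and grips with 3 to 60 N. Pads are 19 mm wide; open, the fingers measure 130 mm over their backs; the gripper's body (78 mm by 193 mm) begins 47 mm behind the grasp point.
Start: joints at [82.855, 20.546, 0.682, 0, -70.136, -16.507], TCP at [0.271, 0.618, 0.227] pointing down, gripper open.
Joint ranges: [-176.03, 176.03], [-82.01, 121.73], [-58.28, 71.71], [-173.87, 95.51], [-174.79, -0.11], [-173.66, 173.66]. Speed limits (degrees/s): [136.94, 136.94, 172.46, 180, 180, 180].

## Interface

Orientations are given as a 3x3 rotation matrix whose columns are the frame's x, y, z axes.
In Python, from rig import robot gives the robot as it stands. Calls block until the motion is done:
- robot.goto(position, orientation): joint-space move of the TCP to a pose.
- robot.servo_line(position, ori=None, speed=0.15): straight line of the TCP; ori=None keeps the orientation; speed is the mean speed in m/s.
- robot.movej(angles): joint-space move.
- robot.move_gripper(opening): opening from 0.0 (shut) to 1.0 (fully open); the grip force is fixed at half the most; returns when the fingers have stopped.
- robot.dwell(seconds).
- robot.ik(position, orientation): joint angles nearest the present ones, or None.
- robot.grab_frame(name): name is "side" or "top"; returns (picture, depth): 384x512x3 uint8, red, green, blue; 384x512 float32, m along the optical axis (not along the pixel's ray), 0 where there is no reading.
- robot.camera_info(name): a dict with "vfov" (degrees; the focal length in pixels is half the picture's height over the tangent of half this angle, whatever the lens; pixels are square), "cx", "cy" (the principal point, pixels), "view" (4x4, takes a point from world to camera coordinates). Camera axes: x right, y down, z forward; pixel columns grow to the right and rows downward; lengths in m; the calibration is good to about 2 mm. A picture is of the moment at which its call begins. camera_info takes no time and is no camera call.
A pose or a line that the arm cannot do raises robot.Unreachable and nothing moves.
- robot.job_done(): hands the job in; it is judged then, once.
Readings, each from a call of its own:
- robot.read_t(): time.
- robot.read_qpos(): joint angles.
- robot.read_qvel(): joint speeds.
- robot.read_effort(): joint torques, N m.
- robot.read_position(): TCP position.
- robot.read_tcp_rot(): TCP orientation.
- robot.read_force(): force on the tool from outside, world axes, zero at the start.
- robot.read_ft_torque(): the same for the moment, N m.
- robot.read_grip_width(): opening from 0.0 (shut) to 1.0 (fully open).
- robot.read_finger_force(): force on a finger pad.
Only numpy, scipy, OpenCV 4.12 (cv2) and the standard library are available. Lean on these libraries where they do the work, as an engineer would, in place of code of your own. Each camera call takes 0.05 s, during which the arm holds its last target. There are 200 camera calls.

## Task

First tare the scale while the kit tray on it is still empty: press its large square tare key with the closed fingertips, steadily and not hard, about 6 newtons for about half a second (well under 25). Then lay the three service tools in the tray in their order of use, counted from the key panel: the screwdriver in the first slot beside the panel, the flat-bladed spudger in the middle one, the round inspection mirror in the last, each lying on the tray floor along its slot, with its handle butt slid fully home under the clear cover and its tip pointing away from the cover. One of them lies under the riser shelf with only its handle end out, so draw it out, put it down and take it again nearer its middle; leave the other things on the bench where they are.

Things in the scene. Friction and masses are not known exactly. Their poses are not given: they have to be found in the camera images.
- driver: Trimming screwdriver, 162 mm: thin round steel shaft, 6 mm, flat tip at x = +90 mm. Black plastic handle bar 14 mm wide (y) x 12 mm high (z), 105 mm long. Origin on the handle's axis 72 mm from its butt (butt at x = -72 mm), near the balance point; x points from butt to tip, z up (6 mm above its support). Starts lying flat, tip roughly away from the robot. About 50 g.
- spudger: Spudger, 167 mm: broad flat steel blade 24 mm wide, tip at x = +95 mm. Black plastic handle bar 14 mm wide (y) x 12 mm high (z), 105 mm long. Origin on the handle's axis 72 mm from its butt (butt at x = -72 mm), near the balance point; x points from butt to tip, z up (6 mm above its support). Starts lying flat, tip roughly away from the robot. About 50 g.
- mirror: Inspection mirror, 170 mm: thin stem, round disc 26 mm across, tip at x = +98 mm. Black plastic handle bar 14 mm wide (y) x 12 mm high (z), 105 mm long. Origin on the handle's axis 72 mm from its butt (butt at x = -72 mm), near the balance point; x points from butt to tip, z up (6 mm above its support). Starts lying flat, tip roughly away from the robot. About 50 g.
- scale: Bench scale with an aluminium kit tray fixed on it; immovable. Origin on the bench under the tray's centre, z up. Tray inside 242 mm (x -121 to +121) by 196 mm (y); floor 30 mm above the bench, rim 14 mm above the floor. Key panel along its -y side: x +/-125, y -170 to -100 mm, top 36 mm above the bench. Floor clear for fingers from x -79 to +43 mm.
- cover (a point): Middle of the +x edge of the clear cover at the tray's -x end (towards the robot), on its top; axes of the scale. Cover 44 mm deep (x), 200 mm wide, 3 mm thick, underside 22 mm above the tray floor. Under it blocks leave three tunnels 34 mm wide, 22 mm high, 42 mm deep to the end wall, at y = -56, 0, +56 mm, open to +x: each takes a handle's butt end, slid in along the floor.
- slot1 (a point): First slot, beside the key panel (scale y = -56 mm): where the tool's origin lies when its butt touches the end wall, centred in its tunnel, tool on the tray floor (6 mm above the floor). Axes of the scale: x along the slot away from the cover (tips point to +x), z up. Beyond x = +92 mm of this point two ribs, 3 mm thick and 6 mm high, midway between the slots, part the tips.
- slot2 (a point): Middle slot, the same point (scale y = 0).
- slot3 (a point): Last slot, farthest from the key panel, the same point (scale y = +56 mm).
- tare_key: Tare key: the one large white square membrane key, 30 x 30 mm, on the scale's key panel (the four 13 mm ones are only printed). Origin at the centre of its top face, 40 mm above the bench, 4 mm above the panel; z up, pressed straight down. Almost no travel: 2 mm at 6 N per mm, then a hard stop.
- riser: Plywood riser shelf, immovable. Origin on the bench under the middle of its front edge (towards the robot); x points in under the shelf, y along the edge, z up. Board 320 deep, 380 wide, underside 46, top 58 mm high, side panels 14 mm thick at y = +/-183 mm; open in front. One of the tools lies under it, tip inwards, with only the last 35 to 50 mm of its handle out in front.
- counter_front (a point): Middle of the lower front edge of the bench counter that stands on the riser, set back 115 mm from the edge; its knobs stick out 15 mm. The counter is 300 mm wide, its top 124 mm above the bench, a bin on it reaches 159 mm; immovable. Axes of the riser.
- solder_spool: Bystander, loose, to be left where it is: solder spool, steel, standing on end: two 60 mm flanges, 40 mm tall. Origin at the centre of its underside, z up.
- multimeter: Bystander, loose, to be left where it is: handheld multimeter, grey, lying flat, 150 x 75 x 39 mm. Origin at the centre of its underside, z up.
- diecast_box: Bystander, loose, to be left where it is: small die-cast aluminium box, 45 x 40 x 28 mm, with a brass socket stub of 10 mm on its +x face. Origin at the centre of its underside, z up.
- adapter: Bystander, loose, to be left where it is: small black twin plug adapter, 24 x 30 mm, 28 mm tall with its two brass pins. Origin at the centre of its underside, z up.
- screw_jar: Bystander, loose, to be left where it is: little glass jar with a steel cap, 40 mm across, 45 mm tall. Origin at the centre of its underside, z up.
- attenuator: Bystander, loose, to be left where it is: small steel attenuator box, 60 x 30 mm, 38 mm tall with its knob. Origin at the centre of its underside, z up.
Things that resemble listed ones, but are neither listed nor needed, are in the scene too. Leave any red look-alike of the spudger alone.

How it is judged:
By the outcome, as a careful person would: the job done as asked, in the order asked, and still so for the second after the job is handed in, with the robot touching nothing.
It also fails if it takes over 72 s, if anything falls off the work surface, if the arm or the gripper's body presses on something with over 40 N, if the wrist force passes 120 N, or if a joint passes its speed limit or range.

## Working session

There is one attempt and no reset: what is moved stays moved. The work goes in short steps, each a Python script; the robot and the scene stay as the last script left them, time stands still between calls to the robot, and variables do not carry over. Pictures are saved under pics/ and viewed, at most 10 in all, crops included, and the job is handed in when it is done.

```bash
mkdir -p pics; ls; cat > h.py <<'E'
from rig import robot
import numpy as np, cv2
def cam(n):
    i=robot.camera_info(n); f=192/np.tan(np.radians(i['vfov']/2)); return f,i['cx'],i['cy'],np.array(i['view']),i
def cloud(n,D):
    f,cx,cy,V,_=cam(n); v,u=np.mgrid[:384,:512]
    P=np.stack([(u-cx)/f*D,(v-cy)/f*D,D,np.ones_like(D)],-1)@np.linalg.inv(V).T
    W=P[...,:3]; W[D==0]=np.nan; return W
def proj(n,p):
    f,cx,cy,V,_=cam(n); c=V@np.r_[p,1]; return f*c[0]/c[2]+cx,f*c[1]/c[2]+cy
def R(a): # tool down, tool y (closing) axis at angle a+90 deg, x along a
    a=np.radians(a);x=np.array([np.cos(a),np.sin(a),0]);z=np.array([0,0,-1.]);return np.stack([x,np.cross(z,x),z],1)
E
python3 - <<'E'
from h import *
for n in ('side','top'):
    I,D=robot.grab_frame(n); np.savez(f'pics/{n}0.npz',I=I,D=D)
    cv2.imwrite(f'pics/{n}0.png',cv2.resize(I[...,::-1],(800,600),interpolation=cv2.INTER_CUBIC))
    i=cam(n)[4];print({k:v for k,v in i.items() if k!='view'}, np.linalg.inv(i['view']).round(3).tolist())
print(robot.read_tcp_rot(), robot.read_t())
E
```

```text
pics
{'vfov': 45.216000369187256, 'cx': 250.65560164148087, 'cy': 189.7687365472425} [[0.74, -0.332, 0.585, -0.219], [-0.672, -0.372, 0.64, -0.86], [0.005, -0.867, -0.498, 0.685], [0.0, 0.0, 0.0, 1.0]]
{'vfov': 47.50427477499285, 'cx': 250.3720401830546, 'cy': 189.92610748250755} [[0.013, -0.997, 0.081, 0.379], [-1.0, -0.014, -0.01, -0.08], [0.011, -0.08, -0.997, 1.231], [0.0, 0.0, 0.0, 1.0]]
[[ 9.15962971e-01 -4.01262513e-01 -4.80805401e-04]
 [-4.01262785e-01 -9.15961936e-01 -1.38202431e-03]
 [ 1.14155103e-04  1.45881241e-03 -9.99998929e-01]] 0.1
```

View pics/top0.png

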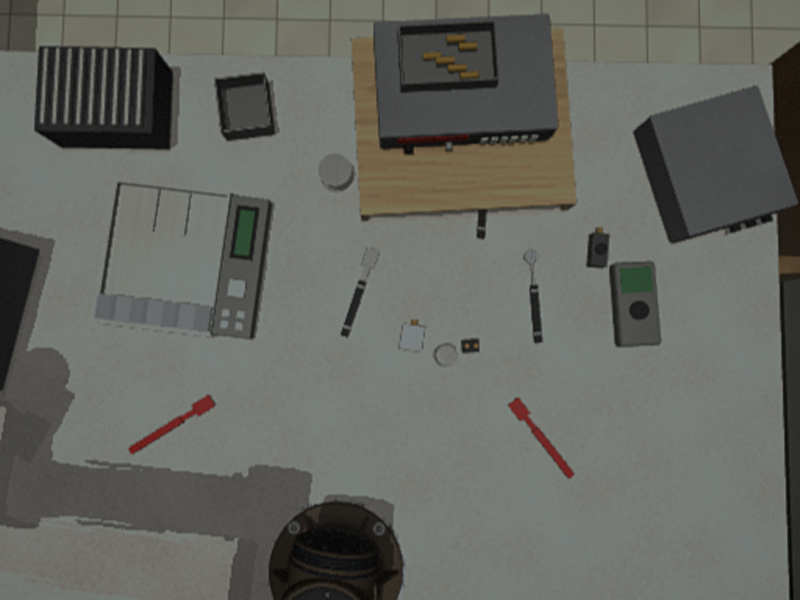

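View pics/side0.png

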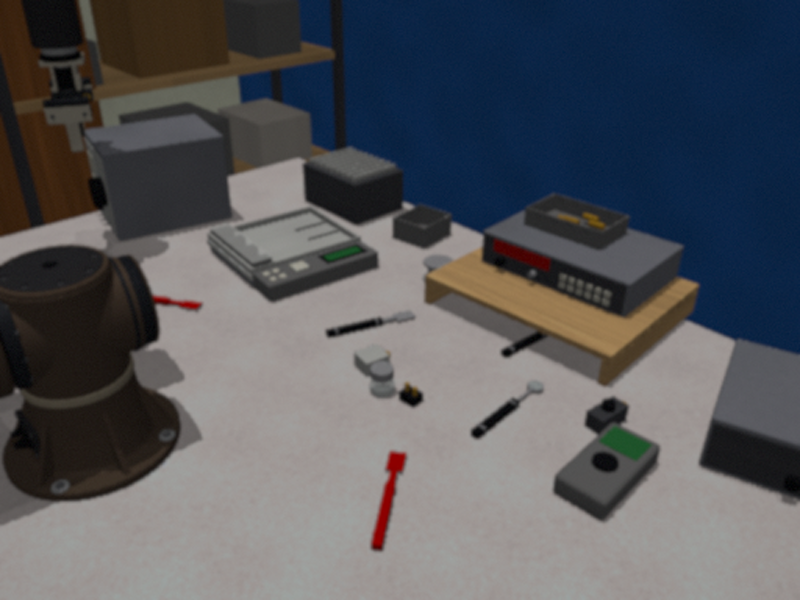

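The top view (800x600) shows the scale at about (185,260), its panel to the right, the white key at (236,288) and the cover at the bottom. The spudger is at (358,292), the mirror at (535,298), and a handle end sticks out of the riser at (482,224), which must be the driver. There are red decoys at (170,425) and (540,440).

```bash
cat >> h.py <<'E'
def onplane(n,uv,z):
    f,cx,cy,V,_=cam(n); M=np.linalg.inv(V); uv=np.atleast_2d(uv).astype(float)
    d=np.c_[(uv[:,0]-cx)/f,(uv[:,1]-cy)/f,np.ones(len(uv))]@M[:3,:3].T; o=M[:3,3]
    return (o+d*((z-o[2])/d[:,2])[:,None])[:,:2]
def dark(n,I,box,z,th=60):
    u0,v0,u1,v1=box; m=(I[v0:v1,u0:u1].max(-1)<th).astype(np.uint8)
    m=cv2.morphologyEx(m,cv2.MORPH_CLOSE,np.ones((5,5)))
    k,l,s,c=cv2.connectedComponentsWithStats(m); j=1+np.argmax(s[1:,4])
    v,u=np.nonzero(l==j); p=onplane(n,np.c_[u+u0,v+v0],z); ce=p.mean(0)
    w=np.linalg.svd(p-ce,full_matrices=False)[2][0]; w*=np.sign(w[0]); t=(p-ce)@w
    return ce,np.degrees(np.arctan2(w[1],w[0])),t.min(),t.max(),len(p)
E
python3 - <<'E'
from h import *
d=np.load('pics/top0.npz');I,D=d['I'],d['D'];W=cloud('top',D)
for nm,b in dict(spud=(208,165,250,222),mirr=(325,170,360,225),hid=(298,134,318,156)).items():
    ce,a,lo,hi,n=dark('top',I,b,.010); print(nm,ce.round(4),round(a,2),round(lo,4),round(hi,4),n)
s=np.load('pics/side0.npz');J=s['I']
for nm,b in dict(spud=(205,195,250,220),mirr=(298,250,335,285),hid=(318,208,348,230)).items():
    ce,a,lo,hi,n=dark('side',J,b,.010); print('side',nm,ce.round(4),round(a,2),round(lo,4),round(hi,4),n)
# heights
for nm,(u,v) in dict(bench=(290,200),key=(151,184),panel=(150,198),cover=(100,198),floor=(95,170),riser=(300,125)).items(): print(nm,np.nanmedian(W[v-2:v+3,u-2:u+3].reshape(-1,3),0).round(4))
# white key
m=(I[170:200,138:168].min(-1)>140).astype(np.uint8); k,l,st,c=cv2.connectedComponentsWithStats(m); print(st,c+[138,170])
x=W[...,2]; m=np.zeros((384,512),np.uint8); m[105:225,55:180]=(x[105:225,55:180]>.022)
k,l,st,c=cv2.connectedComponentsWithStats(m); j=1+np.argmax(st[1:,4]); q=(W[l==j][:,:2]).astype(np.float32); print(cv2.minAreaRect(q))
# riser rect
m=np.zeros((384,512),bool); m[15:145,215:380]=(abs(x[15:145,215:380]-.058)<.008); q=W[m][:,:2].astype(np.float32);print('riser',cv2.minAreaRect(q), W[m][:,2].mean())
C=cv2.resize(I[110:225,55:180,::-1],None,fx=5,fy=5,interpolation=cv2.INTER_CUBIC); cv2.imwrite('pics/scale.png',C)
E
```

```text
spud [ 0.4572 -0.0236] -17.79 -0.0512 0.0508 173
mirr [ 0.4522 -0.3512] 4.95 -0.0502 0.0519 179
hid [ 0.6153 -0.2534] -4.77 -0.0272 0.0251 90
side spud [ 0.4544 -0.0279] -17.21 -0.0511 0.051 137
side mirr [ 0.4463 -0.3548] 4.83 -0.0499 0.0557 191
side hid [ 0.6358 -0.2578] 0.11 -0.059 0.0522 158
bench [ 4.516e-01 -2.050e-01 -3.000e-04]
key [0.4877 0.1797 0.0392]
panel [0.4497 0.1822 0.0361]
cover [0.4467 0.3126 0.0549]
floor [0.5257 0.3372 0.0301]
riser [ 0.654  -0.2255  0.0566]
[[  0   0  30  30 900]] [[152.5 184.5]]
((0.538441002368927, 0.2767966389656067), (0.27479732036590576, 0.25820955634117126), 83.91268920898438)
riser ((0.7915927171707153, -0.2140141725540161), (0.3232108950614929, 0.38113170862197876), 3.815861463546753) 0.057898533625852136
```

View pics/scale.png

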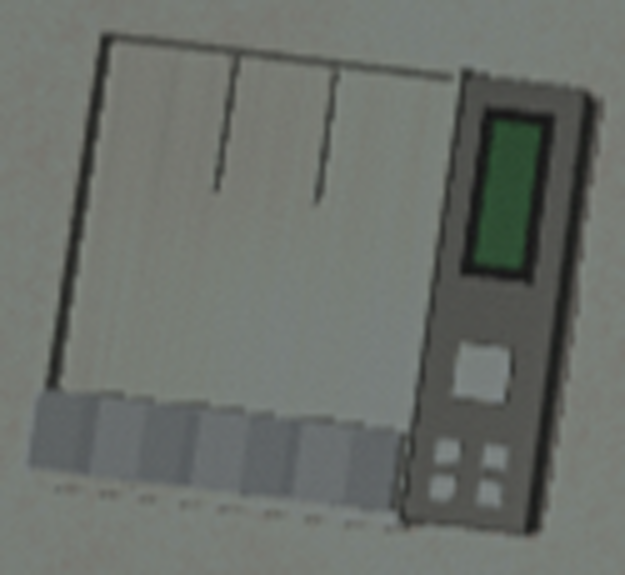

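The crop shows the panel corners at (463,72), (590,92), (535,533) and (403,522). The key is at (482,373), the ribs run from (217,190) and (317,203), and the cover's front edge runs from (38,392) to (408,430). I'll fit the scale pose to these.

```bash
python3 - <<'E'
from h import *
d=np.load('pics/top0.npz');I,D=d['I'],d['D'];W=cloud('top',D)
pts=[((463,72),(.125,-.100,.036)),((403,522),(-.125,-.1,.036)),((535,533),(-.125,-.17,.036)),((586,91),(.125,-.17,.036)),
((217,190),(.043,.028,.036)),((317,203),(.043,-.028,.036)),((237,53),(.121,.028,.036)),((337,66),(.121,-.028,.036)),((38,392),(-.079,.1,.055)),((408,430),(-.079,-.1,.055)),((105,37),(.122,.099,.044))]
A=[];B=[]
for (u,v),p in pts:
    A.append(p[:2]);B.append(onplane('top',(u/5+55-.4,v/5+110-.4),p[2])[0])
A=np.array(A);B=np.array(B);a0=A.mean(0);b0=B.mean(0);H=(A-a0).T@(B-b0);U,S,Vt=np.linalg.svd(H);Rr=Vt.T@U.T
t=b0-Rr@a0;print('scale',t,np.degrees(np.arctan2(Rr[1,0],Rr[0,0])));print(((B-(A@Rr.T+t))*1000).round(1))
k=onplane('top',(482/5+55-.4,373/5+110-.4),.040)[0];print('key',k,'in scale',Rr.T@(k-t))
# depth checks of the tools
z=W[...,2]
for nm,(u0,v0,u1,v1) in dict(spud=(208,150,250,222),mirr=(325,150,360,225),hid=(298,138,318,156)).items():
    w=W[v0:v1,u0:u1].reshape(-1,3); w=w[(w[:,2]>.007)&(w[:,2]<.025)]; print(nm,len(w),w.mean(0), cv2.minAreaRect(w[:,:2].astype(np.float32)))
print('TCPproj',[proj('top',(0.55,y,.2)) for y in(.2,.3)])
# others: points above bench near hidden handle/mirror
for nm,(u0,v0,u1,v1) in dict(att=(370,140,395,175),dmm=(385,160,430,225),spool=(200,95,230,125),box=(250,200,275,228),jar=(274,215,295,237),adp=(292,212,310,228)).items():
    w=W[v0:v1,u0:u1].reshape(-1,3); w=w[(w[:,2]>.012)&(w[:,2]<.05)]; print(nm,np.nanmin(w,0).round(3),np.nanmax(w,0).round(3))
# riser front edge corners
for uv in ((363,216),(577,206)): print('riser edge',onplane('top',(uv[0]*.64-.2,uv[1]*.64-.2),.058))
E
```

```text
scale [0.54047444 0.30708296] -5.701964520730706
[[ 0.3  1.4]
 [-0.8  1.2]
 [ 1.2 -1.2]
 [-2.4  2.6]
 [ 0.9 -0.8]
 [ 0.1 -0.4]
 [ 0.3 -1. ]
 [-0.6 -0.8]
 [ 0.4  0.4]
 [ 2.6 -0. ]
 [-1.9 -1.4]]
key [0.48726244 0.17988257] in scale [-0.04031087 -0.13185784]
spud 261 [ 0.47961062 -0.03084868  0.0110574 ] ((0.47756800055503845, -0.03613409027457237), (0.17676162719726562, 0.07926084846258163), 5.568873405456543)
mirr 249 [ 0.47645586 -0.35039754  0.01142157] ((0.501978874206543, -0.34044015407562256), (0.07708586007356644, 0.2049575299024582), 79.76028442382812)
hid 71 [ 0.60871413 -0.25339361  0.01199499] ((0.606502115726471, -0.2528935670852661), (0.020104533061385155, 0.04348147287964821), 75.0502700805664)
TCPproj [(np.float64(128.85858631777143), np.float64(151.5609084808338)), (np.float64(86.71093185299046), np.float64(150.93136256775315))]
att [ 0.526 -0.491  0.012] [ 0.61  -0.446  0.044]
dmm [ 0.396 -0.567  0.012] [ 0.564 -0.463  0.045]
spool [ 0.673 -0.016  0.033] [0.731 0.04  0.047]
box [ 0.383 -0.15   0.016] [ 0.438 -0.109  0.035]
jar [ 0.359 -0.204  0.013] [ 0.395 -0.17   0.049]
adp [ 0.381 -0.249  0.012] [ 0.407 -0.22   0.031]
riser edge [[ 0.61497034 -0.04039174]]
riser edge [[ 0.63850521 -0.41461793]]
```

```bash
cat >> h.py <<'E'
SC=np.array([.5405,.3071]); SA=-5.7
def sc(x,y):
    a=np.radians(SA); return SC+np.array([np.cos(a)*x-np.sin(a)*y,np.sin(a)*x+np.cos(a)*y])
KEY=np.array([.4873,.1799])
E
python3 - <<'E'
from h import *
robot.move_gripper(0.0)
robot.goto([*KEY,.09],R(SA)); print(robot.read_t(),robot.read_position(),robot.read_force())
robot.servo_line([*KEY,.046],speed=.08); f0=robot.read_force()[2]; z=.0425
log=[]
while z>.034:
    robot.servo_line([*KEY,z],speed=.02); robot.dwell(.03); f=robot.read_force()[2]-f0; log.append((round(z,4),round(float(f),2),round(float(robot.read_position()[2]),4)))
    if f>5: break
    z-=.0006 if f<.5 else min(.0004,(6-f)/6000+.0001)
robot.dwell(.55); print(robot.read_force()[2]-f0,log)
robot.servo_line([*KEY,.09],speed=.15); print(robot.read_t())
d=np.load('pics/top0.npz');I,D=d['I'],d['D'];
for v in range(130,156):
    r=I[v,296:322].max(-1).astype(int); u=np.nonzero(r<55)[0]; print(v,len(u),u.mean()+296 if len(u) else 0,r.min(),end=' | ')
s=np.load('pics/side0.npz');J=s['I']; cv2.imwrite('pics/hid.png',cv2.resize(np.clip(J[195:240,305:365,::-1].astype(int)*2,0,255).astype(np.uint8),None,fx=10,fy=10,interpolation=cv2.INTER_CUBIC))
E
```

```text
3.3667 [0.4876595  0.18080424 0.09031648] [0.29402601 0.98779269 0.47097535]
6.00156729703757 [(0.0425, 0.57, 0.0427), (0.0421, 1.03, 0.0421), (0.0417, -0.17, 0.0417), (0.0411, 0.48, 0.0411), (0.0405, 0.86, 0.0405), (0.0401, 0.41, 0.0402), (0.0395, 3.94, 0.0397), (0.0391, 5.47, 0.0393)]
7.45
130 0 0 117 | 131 0 0 117 | 132 0 0 90 | 133 0 0 63 | 134 6 308.5 34 | 135 6 308.5 22 | 136 5 308.0 26 | 137 5 308.0 27 | 138 5 308.0 28 | 139 5 308.0 28 | 140 5 308.0 29 | 141 5 308.0 27 | 142 4 307.5 28 | 143 4 307.5 27 | 144 4 307.5 30 | 145 0 0 68 | 146 0 0 69 | 147 3 307.0 40 | 148 4 307.5 28 | 149 5 307.0 28 | 150 5 307.0 27 | 151 5 307.0 25 | 152 1 308.0 45 | 153 0 0 103 | 154 0 0 122 | 155 0 0 120 |
```

View pics/hid.png

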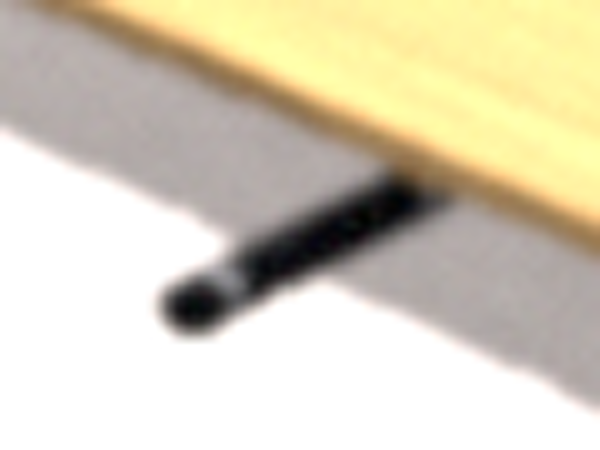

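The side crop shows the handle axis running from the butt at (190,300) to (420,190), clearly in the open. The tare press held at 6.0 N. Next I draw out the driver.

```bash
python3 - <<'E'
from h import *
a=onplane('side',[(190/10+305-.45,305/10+195-.45),(420/10+305-.45,188/10+195-.45)],.006);d=a[1]-a[0];ya=np.degrees(np.arctan2(d[1],d[0]))
t=onplane('top',[(307.1,151.5),(308.1,137)],.012);d=t[1]-t[0];yt=np.degrees(np.arctan2(d[1],d[0]));print(a,ya,t,yt)
yaw=(ya+yt)/2; e=np.array([np.cos(np.radians(yaw)),np.sin(np.radians(yaw))])
g=t[0]+e*.017; print(yaw,g)
robot.goto([*g,.12],R(yaw)); robot.move_gripper(.6)
robot.servo_line([*g,.004],speed=.15); print(robot.read_force(),robot.read_position())
robot.move_gripper(0); print('w',robot.read_grip_width()*88, robot.read_finger_force(),robot.read_force(),robot.read_t())
p=g-e*.140; robot.servo_line([*p,.0045],speed=.12); print(robot.read_force(),robot.read_grip_width()*88)
robot.move_gripper(.4); robot.servo_line([*p,.10],speed=.2)
q=p+[-.02,.2]; robot.goto([*q,.16],R(yaw))
I,D=robot.grab_frame('top'); np.savez('pics/top1.npz',I=I,D=D); cv2.imwrite('pics/top1.png',cv2.resize(I[...,::-1],(800,600),interpolation=cv2.INTER_CUBIC))
print(robot.read_t(),proj('top',[*(p+e*.03),.006]))
E
```

```text
[[ 0.59661695 -0.25081598]
 [ 0.68699812 -0.25605445]] -3.317133736127046 [[ 0.58894723 -0.25141475]
 [ 0.63054308 -0.25413968]] -3.7480743820617697
-3.5326040590944077 [ 0.60591493 -0.25246223]
[ 1.25444038 -0.27960603  0.51166444] [ 0.60667785 -0.25263959  0.00487423]
w 13.702938975084304 29.98968333005905 [-0.70314943  0.51072743  2.03204238] 11.75
[-0.47368031  0.75493716 -0.1712214 ] 13.326379794718411
15.2083 (np.float64(304.68456017156007), np.float64(184.3465725869475))
```

View pics/top1.png

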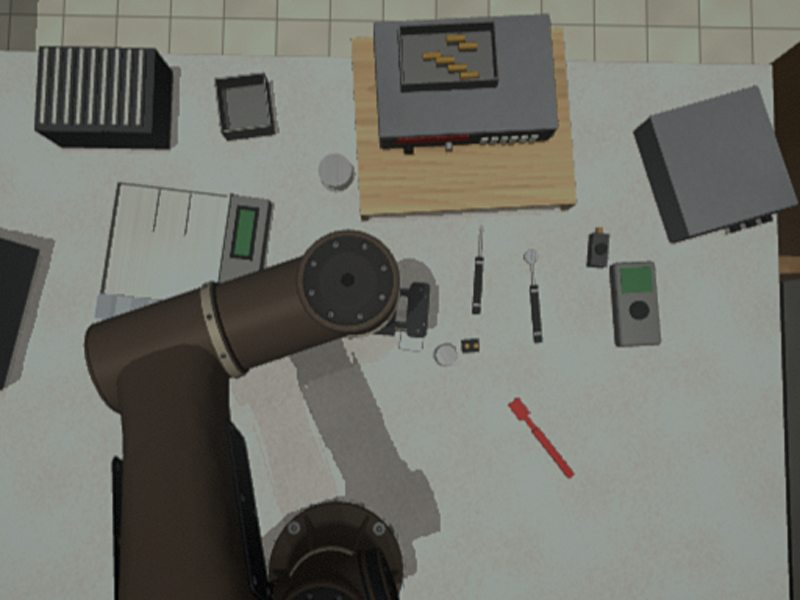

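The picture shows the driver fully out, with its handle at (478,285) and its tip at (481,228), clear of the shelf. I'll retake it at its origin and place it in slot 1.

```bash
cat >> h.py <<'E'
def ux(a): return np.array([np.cos(np.radians(a)),np.sin(np.radians(a))])
def pick(ce,yaw,op=.5):
    o=ce+.0195*ux(yaw)
    robot.move_gripper(op); robot.goto([*o,.12],R(yaw)); robot.servo_line([*o,.004],speed=.18)
    robot.move_gripper(0); print('grip mm',robot.read_grip_width()*88,robot.read_finger_force())
    robot.servo_line([*o,.14],speed=.25)
def place(y):
    T=R(SA); e=ux(SA); P=lambda x,z:[*sc(-.049+x,y),z]
    robot.goto(P(.049,.14),T); robot.servo_line(P(.049,.06),speed=.25); robot.dwell(.1); f0=robot.read_force()
    robot.servo_line(P(.049,.0348),speed=.06); f=robot.read_force(); print('down',(f-f0).round(2),robot.read_position())
    robot.servo_line(P(.006,.0348),speed=.08); robot.dwell(.1); f0=robot.read_force(); x=.006; L=[]
    while x>-.008:
        x-=.0015; robot.servo_line(P(x,.0348),speed=.03); f=(robot.read_force()-f0)[:2]@e; L.append((round(x*1e3,1),round(float(f),1)))
        if f>4.5: break
    print(L,robot.read_grip_width()*88)
    robot.move_gripper(.3); robot.servo_line(P(x,.13),speed=.25); print('t',robot.read_t())
E
python3 - <<'E'
from h import *
I=np.load('pics/top1.npz')['I']
ce,a,lo,hi,n=dark('top',I,(296,150,316,205),.010); print(ce,a,lo,hi,n)
pick(ce,a); place(-.056)
E
```

```text
[ 0.50084946 -0.24616893] -2.908761762551837 -0.04952847423418552 0.050282965371726815 152
grip mm 13.82400450039708 29.99410092830658
down [0.3  0.46 0.88] [0.53457086 0.25119011 0.03432567]
[(4.5, 0.2), (3.0, 0.7), (1.5, 0.7), (0.0, 0.8), (-1.5, 5.6)] 13.272386524451282
t 24.625
```

```bash
python3 - <<'E'
from h import *
I=np.load('pics/top0.npz')['I']
ce,a,*_=dark('top',I,(208,165,250,222),.010); pick(ce,a); place(0)
I=np.load('pics/top1.npz')['I']
ce,a,lo,hi,_=dark('top',I,(325,170,360,225),.010); print(ce,a,lo,hi); robot.move_gripper(.5); robot.goto([.47,-.2,.16],R(a))
I,D=robot.grab_frame('top');np.savez('pics/top2.npz',I=I,D=D); cv2.imwrite('pics/t2.png',cv2.resize(I[105:230,45:205,::-1],None,fx=4,fy=4,interpolation=cv2.INTER_CUBIC))
print(robot.read_t())
E
```

```text
grip mm 13.525458988853728 29.994132220745087
down [-3.36 -1.1   3.23] [0.54006717 0.30691572 0.03438127]
[(4.5, 0.4), (3.0, 0.1), (1.5, 0.1), (0.0, 6.5)] 13.458760906839679
t 33.625
[ 0.45159324 -0.35132823] 4.02645838071892 -0.04928478072156332 0.04972051441271671
36.1
```

View pics/t2.png

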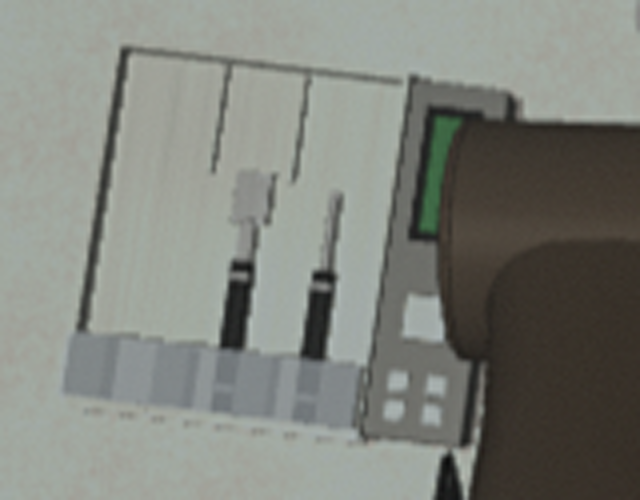

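Both tools lie straight in slots 1 and 2, with their butts at the rear of the cover (about (222,405) and (305,412)) and tips at (252,175) and (335,195). Now the mirror.

```bash
python3 - <<'E'
from h import *
I=np.load('pics/top1.npz')['I']
ce,a,*_=dark('top',I,(325,170,360,225),.010); pick(ce,a); place(.056)
robot.goto([.48,-.1,.2],R(0)); robot.dwell(.2)
I,D=robot.grab_frame('top'); J,_=robot.grab_frame('side')
A=cv2.resize(I[105:230,45:205,::-1],(640,500),interpolation=cv2.INTER_CUBIC); cv2.imwrite('pics/t3.png',A)
cv2.imwrite('pics/t4.png',cv2.resize(J[...,::-1],(800,600),interpolation=cv2.INTER_CUBIC))
W=cloud('top',D)
for nm,y in (('dr',-.056),('sp',0),('mi',.056)):
    for x in (-.03,-.02,.04) :
        u,v=map(round,proj('top',[*sc(x,y),.042])); print(nm,x,np.nanmedian(W[v-1:v+2,u-1:u+2,2]).round(4),end=' ')
print(robot.read_t(),robot.read_force())
E
```

```text
grip mm 13.478067461707042 29.996482729911804
down [-0.92 -0.79  1.21] [0.54571329 0.36259353 0.03429713]
[(4.5, 0.1), (3.0, 0.2), (1.5, -0.7), (0.0, 2.7), (-1.5, 8.5)] 13.57624006364078
t 45.8083
dr -0.03 0.6258 dr -0.02 0.6258 dr 0.04 0.6044 sp -0.03 0.6252 sp -0.02 0.6235 sp 0.04 0.0371 mi -0.03 0.6227 mi -0.02 0.6195 mi 0.04 0.0381 47.8333 [-0.39442428 -0.05663153  0.19867695]
```

View pics/t3.png

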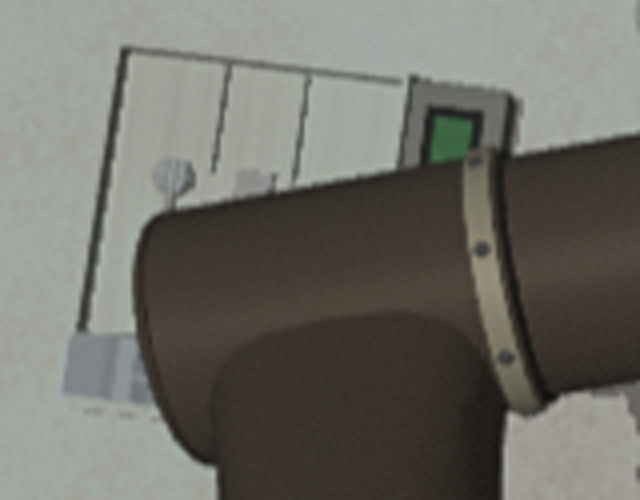

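View pics/t4.png

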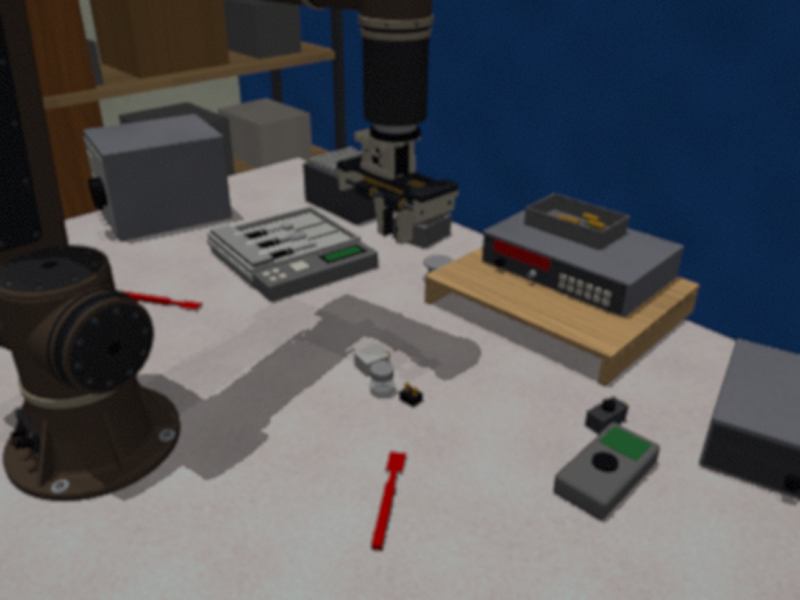

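The side view shows all three tools in the tray at (265,238) and the bystanders unmoved. The top view is blocked by the elbow, so I'll move away for one last check.

```bash
python3 - <<'E'
from h import *
robot.goto([.47,-.3,.18],R(0)); robot.dwell(.2)
I,D=robot.grab_frame('top'); W=cloud('top',D)
cv2.imwrite('pics/t5.png',cv2.resize(I[105:230,45:205,::-1],(640,500),interpolation=cv2.INTER_CUBIC))
for nm,y in (('dr',-.056),('sp',0),('mi',.056)):
    for x in (-.06,-.03) :
        u,v=map(round,proj('top',[*sc(x,y),.042])); print(nm,x,np.nanmedian(W[v-1:v+2,u-1:u+2,2]).round(4),end=' ')
print(robot.read_t(),robot.read_force())
E
```

```text
dr -0.06 0.0422 dr -0.03 0.0427 sp -0.06 0.0403 sp -0.03 0.0421 mi -0.06 0.0426 mi -0.03 0.043 48.9 [ 0.83159784 -0.33789153  0.06856457]
```

View pics/t5.png

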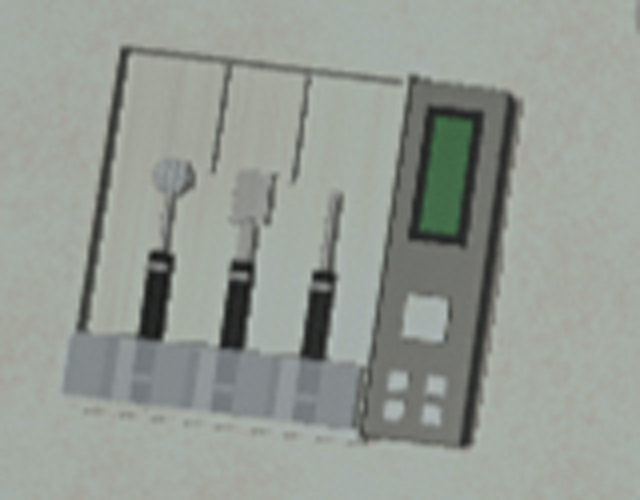

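All three handles lie flat, with tops at 42 mm (floor 30 + handle 12). They are parallel in their slots, with collars level along the cover line (160,265), (241,272), (323,280) and butts home under the cover. Handing in.

```bash
python3 -c "
from rig import robot
print(robot.job_done())"
```

```text
the job is handed in; nothing more can be done
None
```

The job is handed in at about 49 s: the scale was tared at about 6 N with the tray still empty, and the driver, spudger and mirror lie in slots 1, 2 and 3 with butts home under the cover and tips pointing away.

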